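Clear the pile at the soldering place

ROBOT

A 6-joint arm with a two-finger parallel gripper is mounted at the origin on a cart in front of the work surface, level with it; the furniture and walls round the work are solid. World frame = base frame: x ahead of the robot, y to its left, z up, the work surface at z = 0. Lengths are in m, angles in degrees, forces in N, time in s.
With the tool pointing down it reaches from about 0.25 to 0.8 m from the base axis. Payload 3.9 kg.
Tool frame: the origin (TCP) lies midway between the tips of the shut fingers; the grasp point (between the pads) lies 19 mm behind it; z points along the fingers, y is the direction in which the jaws open and shut (so a half turn about z gives the same grasp; the last joint's range is limited). The gripper opens to 85 mm and grips with 20 to 120 N. Pads are 22 mm wide; open, the fingers measure 114 mm over their backs; the gripper's body (76 mm by 85 mm) begins 54 mm behind the grasp point. The pads swing forward as they close: fully open they stand 13 mm farther back than shut.
Start: joints at [-70.932, 14.897, -7.913, 67.191, 0, 90], TCP at [0.172, -0.496, 0.231] pointing down, gripper open.
Joint ranges: [-159.42, 159.42], [-47.68, 98.78], [-73.54, 78.23], [-108.79, 121.32], [-90, 84.71], [-180, 180]. Speed limits (degrees/s): [147.25, 147.25, 180, 180, 180, 180].

INTERFACE

Orientations are given as a 3x3 rotation matrix whose columns are the frame's x, y, z axes.
In Python, from workcell import ctrl, optics gives the robot as it stands. The module is installed in compiled form; this text tells all that it offers.
- The arm moves only by the tool drive_tool, never from a script. Its argument "rows" is one flat list of numbers, 7 for each row, row after row: the turn, a rotation vector about the tool's x, y, z in degrees, then the shift along the tool's x, y, z in cm, then the opening, from 0 (shut) to 1 (fully open). A call has 1 to 10 rows; each row is the pose to reach, as a shift and turn from the pose commanded when the call began, along the tool's axes at that moment; what a row does not reach only later rows make up. A row lasts 1/8 s, in which the tool goes at most 62.5 mm and 10.7 degrees, less where a joint would pass 70% of its speed; a pose out of reach is approached as far as the arm can. A call with a gripper value outside its range is refused whole. The fingers move at their own pace and stop on an object; "force" is the grip in N (left out, the last holds). Time passes only in rows, so rows that repeat a pose let the fingers close. It gives the time, the measured TCP pose, the force and the opening at its end, in the units of the state.
- ctrl.sense(): the state, without advancing time (a new reading comes with each control period).
- optics.capture(name): name is "scene" or "top" or "wrist"; returns (picture, depth): 420x560x3 uint8, red, green, blue; 420x560 float32, m along the optical axis (not along the pixel's ray), 0 where there is no reading.
- optics.camera_params(name): a dict with "K" (3x3 intrinsics, pixels), "R" (3x3) and "t" (3): a world point X has camera coordinates R X + t. Camera axes: x right, y down, z forward; pixel columns grow to the right and rows downward; lengths in m; the calibration is good to about 2 mm. A picture is of the moment at which its call begins: read the wrist's pose just before it. camera_params takes no time and is no camera call; for the wrist camera it gives the pose at the moment of the call.
- ctrl.sign_off(): hands the job in, once; it reports no verdict.
The state is a dict: "time": time; "joint_positions": joint angles; "joint_velocities": joint speeds; "tau": joint torques, N m; "position": TCP position; "eef_rot": TCP orientation; "ft_force": force on the tool from outside, world axes, zero at the start; "wrist_torque": the same for the moment, N m; "opening": finger opening in m.
Only numpy, scipy, OpenCV 4.12 (cv2) and the standard library are available. Lean on these libraries where they do the work, as an engineer would, in place of code of your own. Each camera call takes 0.05 s, during which the arm holds its last target. There are 200 camera calls.

TASK

The things in the pile on the bench must go to their own places, from the top down: push the pin vice down between the jaws of the two-jawed spring clips until it snaps home on its seats (either end first), lay the lid squarely on the mouth of the flux jar, stand the borax dish in the middle of the larger soldering slab, and set the findings tin flat inside the wooden tray. Leave the smaller slab piece and the borax cone where they are, do not push the flux jar about or upset it, and let go of everything.

Things in the scene. Friction and masses are not known exactly. Their poses are not given: they have to be found in the camera images.
- pin_vice_center (a point): Centre of the pin vice, a turned wooden rod with a thin drill at one end that lies on top of the pile, on the lid: 13 mm wide, 11 mm high where it is gripped, about 114 mm long along its y axis; the point is half-way along and 5.5 mm above its underside. 35 g.
- lid_center (a point): Centre of the pale blue round jar lid, 48 mm across and 9 mm high, second in the pile; it lies on the wider rim of the dish, face up. Pinch it across its ribbed rim, just over the dish's rim. The point is on its axis, 4.5 mm above its underside. 20 g.
- dish_center (a point): Centre of the white round borax dish, 57 mm across its rim (48 mm at its foot) and 14 mm high, third in the pile; it stands on the tin. The point is on its axis, half-way up (7 mm). It counts as solid and can be pinched across the rim. 40 g.
- tin_center (a point): Centre of the dark green closed findings tin at the bottom of the pile: 60 mm wide along its x axis, 87 mm long along its y axis, 22 mm high; the point is half-way up (11 mm). The lid does not open. 0.1 to 0.2 kg.
- clip_seat (a point): Spring clip holder: fixed wooden block 54 x 112 x 10 mm (x, y, high) with two steel spring clips, 36 mm either side of its middle; 60 mm free between them. The point is midway, at the height of the seats, 20 mm above the bench; the rod lies along y. Pushed straight down (about 5 N) the rod opens both clips and rests on the seats. The jaws' tips stand 45 mm above the bench.
- jar_mouth (a point): Centre of the mouth of the open flux jar, a clear jar with a dark foot, 46 mm across and 35 mm high, standing loose on the bench (about 0.2 kg); the point is at the rim's height on its axis. The lid simply lies on the rim.
- slab_top (a point): Middle of the flat top of the larger soldering slab, a fixed grey-brown broken stone of 101 x 133 mm (x, y) and 18 mm high; the point is on the top face.
- tray_floor (a point): Centre of the floor of the fixed shallow wooden tray: inside 88 x 115 mm (x, y), floor 4 mm above the bench, walls 7 mm thick whose top is 10 mm above the bench.
- small_slab_center (a point): Centre of the smaller broken piece of soldering slab, 60 x 72 mm and 17 mm high, loose: not part of the job, to be left in its place.
- cone_center (a point): Centre of the white borax cone, 22 mm across and 46 mm high, standing loose on the bench: not part of the job, to be left standing in its place.
Not all that is in view belongs to the job. What is shaped like the part that bears tin_center but yellow is not meant.

How it is judged:
By the outcome, as a careful person would: the job done as asked, in the order asked, and still so for the second after the job is handed in, with the robot touching nothing.
It also fails if it takes over 134 s, if anything falls off the work surface, if the arm or the gripper's body presses on something with over 40 N, if the wrist force passes 120 N, or if a joint passes its speed limit or range.

## Working session

There is one attempt and no reset: what is moved stays moved. The work goes in short steps, Python scripts to look and compute and a tool call to move; the robot and the scene stay as the last step left them, time stands still between calls to the robot, and variables do not carry over. Pictures are saved under pics/ and viewed, on a budget of 14 in all, crops included, one or two more only if the job needs it, and the job is handed in when it is done.

Besides the shell and the picture viewer there is one more tool, called after "Call:" as name(argument=value, ...), one argument or row to a line, values as JSON. drive_tool: Moves the arm, as the interface text tells. Its arguments: {"type":"object","properties":{"rows":{"type":"array","items":{"type":"number"}},"force":{"type":"number"}},"required":["rows"]}

```bash
mkdir -p pics; cat > h.py <<'E'
import numpy as np, cv2
from workcell import ctrl, optics
def cap(n,save=None):
    p=optics.camera_params(n); im,d=optics.capture(n)
    if save: cv2.imwrite('pics/'+save,cv2.cvtColor(im,cv2.COLOR_RGB2BGR))
    return im,d,p
def cloud(d,p):
    K=p['K'];v,u=np.mgrid[:d.shape[0],:d.shape[1]]
    c=np.stack([(u-K[0,2])/K[0,0]*d,(v-K[1,2])/K[1,1]*d,d],-1)
    w=(c-np.array(p['t']))@np.array(p['R']); w[d<=0]=np.nan
    return w
def ray(p,u,v,z):
    R=np.array(p['R']);o=-R.T@np.array(p['t']);r=R.T@np.linalg.solve(p['K'],[u,v,1.])
    return o+r*(z-o[2])/r[2]
def st():
    s=ctrl.sense();print('t',round(s['time'],2),'pos',np.round(s['position'],4),'R',np.round(s['eef_rot'],3).tolist(),'F',np.round(s['ft_force'],1),'open',round(s['opening'],4),'q',np.round(s['joint_positions'],1));return s
E
python3 - <<'E'
from h import *
st()
for n in ['top','scene']:
    im,d,p=cap(n,n+'0.png')
    print(n,np.round(p['K'],1).tolist(),np.round(p['R'],3).tolist(),np.round(p['t'],3))
    np.savez('/tmp/'+n+'.npz',im=im,d=d)
E
```

```text
t 0.0 pos [ 0.1713 -0.4955  0.2304] R [[0.945, 0.327, -0.001], [0.327, -0.945, 0.002], [-0.0, -0.002, -1.0]] F [ 0.1  0.2 -0.3] open 0.0855 q [-70.9  14.9  -8.   67.2  -0.   90. ]
top [[493.9, 0.0, 275.1], [0.0, 493.9, 217.2], [0.0, 0.0, 1.0]] [[0.009, -1.0, -0.008], [-0.994, -0.008, -0.111], [0.111, 0.009, -0.994]] [1.000e-03 5.380e-01 1.105e+00]
scene [[497.2, 0.0, 281.2], [0.0, 497.2, 212.2], [0.0, 0.0, 1.0]] [[-0.882, -0.471, 0.01], [-0.241, 0.433, -0.869], [0.405, -0.769, -0.495]] [0.478 0.182 0.847]
```

View pics/top0.png

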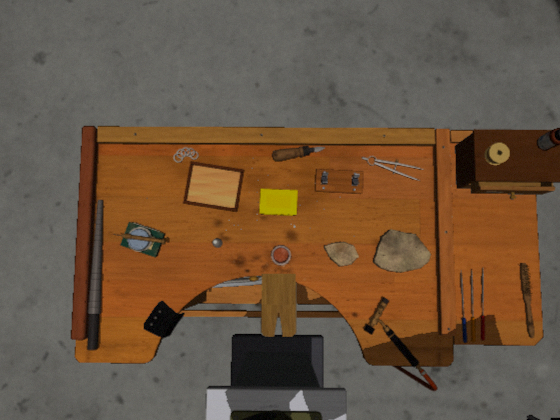

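View pics/scene0.png

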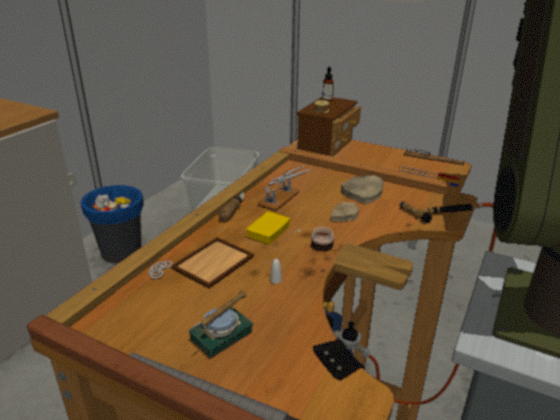

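Top view: pile with green tin at (143,238), tray (213,187), clip holder (339,180), jar (281,255), larger slab (402,250), small slab (341,253), cone (216,242). Lookalikes for the tin are the yellow block (279,202), and the black plate (162,318). For the lid and dish, the jar (281,255) and the stacked discs at (143,238). For the pin vice, the knife (290,154) and the tools at right. I take the pile at (143,238).

```bash
python3 - <<'E'
from h import *
z=np.load('/tmp/top.npz');im,d=z['im'],z['d'];p=optics.camera_params('top');w=cloud(d,p)
zs={'pile':(143,238,.03),'tray':(213,187,.005),'clip':(339,180,.01),'jar':(281,255,.035),'slab':(402,250,.018),'small':(341,253,.017),'cone':(216,242,.03),'yel':(279,202,.02)}
for k,(u,v,h) in zs.items(): print(k,np.round(ray(p,u,v,h),3),np.round(w[v,u],3))
def rect(k,u,v,r,m,h):
    m=m.astype(np.uint8)
    c=max(cv2.findContours(m,cv2.RETR_EXTERNAL,cv2.CHAIN_APPROX_NONE)[0],key=cv2.contourArea)[:,0]+[u-r,v-r]
    P=np.float32([ray(p,a,b,h)[:2] for a,b in c]);print(k,cv2.minAreaRect(P))
def win(a,u,v,r): return a[v-r:v+r,u-r:u+r]
zz=w[...,2]
rect('slab',402,250,40,win(zz,402,250,40)>.009,.018)
rect('small',341,253,24,win(zz,341,253,24)>.009,.017)
rect('clip',339,180,28,win(zz,339,180,28)>.006,.01)
rect('tray',213,187,40,win(zz,213,187,40)>.006,.01)
hsv=cv2.cvtColor(im,cv2.COLOR_RGB2HSV)
rect('tin',143,238,35,(win(hsv,143,238,35)[...,0]>50)&(win(hsv,143,238,35)[...,0]<100)&(win(hsv,143,238,35)[...,1]>60),.022)
a=cv2.resize(im[205:275,105:185],None,fx=5,fy=5,interpolation=cv2.INTER_CUBIC);b=cv2.resize(im[155:225,300:380],None,fx=5,fy=5,interpolation=cv2.INTER_CUBIC)
cv2.imwrite('pics/crop1.png',np.hstack([a,b])[...,::-1])
E
```

```text
pile [0.488 0.308 0.03 ] [0.486 0.302 0.052]
tray [0.611 0.154 0.005] [0.612 0.154 0.004]
clip [ 0.63  -0.144  0.01 ] [ 0.63  -0.145  0.005]
jar [ 0.451 -0.008  0.035] [ 0.452 -0.009  0.008]
slab [ 0.466 -0.287  0.018] [ 0.466 -0.287  0.018]
small [ 0.458 -0.147  0.017] [ 0.458 -0.147  0.016]
cone [0.48 0.14 0.03] [0.479 0.138 0.045]
yel [ 0.575 -0.003  0.02 ] [ 0.574 -0.003  0.026]
slab ((0.4601559638977051, -0.2895658016204834), (0.1245940700173378, 0.09423696249723434), 79.03449249267578)
small ((0.4572278559207916, -0.1494303196668625), (0.06113041564822197, 0.06393671035766602), 22.80866241455078)
clip ((0.6271265745162964, -0.1440700888633728), (0.11139403283596039, 0.05434436723589897), 86.97364807128906)
tray ((0.6126419305801392, 0.15185925364494324), (0.12876984477043152, 0.10172998160123825), 81.29634857177734)
tin ((0.4666435718536377, 0.2908576726913452), (0.034142810851335526, 0.03175292909145355), 72.28189086914062)
```

View pics/crop1.png

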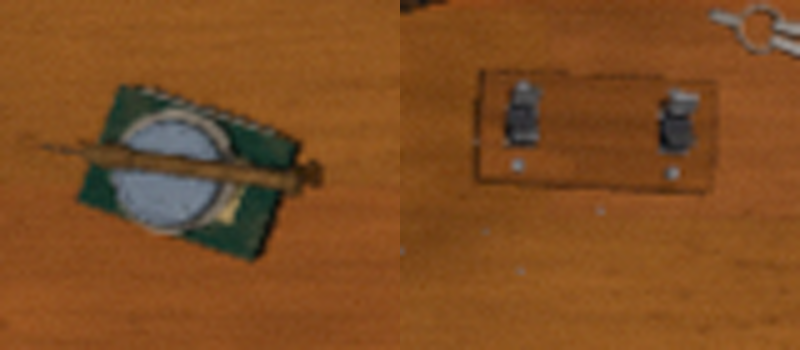

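Crop confirms: green tin under white dish under pale blue lid, rod on top, lying nearly along world y; the clip holder is turned about 3°. Moving over the pile for a wrist view.

```bash
cat >> h.py <<'E'
from scipy.spatial.transform import Rotation as Ro
def go(x,y,z,yaw,pr=True):
    "numbers for a move to TCP x,y,z with tool y at world angle yaw (deg), tool down"
    s=ctrl.sense();R=np.array(s['eef_rot']);a=np.deg2rad(yaw)
    Y=np.array([np.cos(a),np.sin(a),0]);Z=np.array([0,0,-1.]);T=np.c_[np.cross(Y,Z),Y,Z]
    rv=Ro.from_matrix(R.T@T).as_rotvec(degrees=True)
    sh=R.T@(np.array([x,y,z])-s['position'])*100
    print('rows:',np.round(rv,2),np.round(sh,2))
def dn(dz):
    s=ctrl.sense();print('world dz',dz,'-> tool',np.round(np.array(s['eef_rot']).T@[0,0,dz]*100,2))
E
python3 - <<'E'
from h import *
p=optics.camera_params('wrist');s=ctrl.sense();R=np.array(p['R']);o=-R.T@np.array(p['t'])
T=np.array(s['eef_rot']);print('cam in tool',np.round(T.T@(o-s['position']),3),'axes',np.round(T.T@R.T,2).tolist(),np.round(p['K'],0).tolist())
go(.47,.30,.26,-5)
E
```

```text
cam in tool [ 0.069  0.001 -0.142] axes [[0.0, -0.96, -0.27], [1.0, 0.0, 0.0], [-0.0, -0.27, 0.96]] [[343.0, 0.0, 278.0], [0.0, 343.0, 217.0], [0.0, 0.0, 1.0]]
rows: [-9.000e-02 -6.000e-02 -6.593e+01] [ 54.22 -65.44  -2.83]
```

Call:
drive_tool(
  rows=[0,0,-66,54,-65,-3,1,0,0,-66,54,-65,-3,1,0,0,-66,54,-65,-3,1,0,0,-66,54,-65,-3,1,0,0,-66,54,-65,-3,1,0,0,-66,54,-65,-3,1,0,0,-66,54,-65,-3,1,0,0,-66,54,-65,-3,1,0,0,-66,54,-65,-3,1,0,0,-66,54,-65,-3,1],
  force=25,
)

```text
time: 1.35
position: [0.3919, 0.0904, 0.2535]
eef_rot: [[0.085, 0.996, 0.0], [0.996, -0.085, -0.0], [-0.0, 0.0, -1.0]]
ft_force: [2.5, -1.5, 1.2]
opening: 0.0851
```

```bash
python3 - <<'E'
from h import *
st();go(.47,.30,.26,-5)
E
```

```text
t 1.35 pos [0.3919 0.0904 0.2535] R [[0.085, 0.996, 0.0], [0.996, -0.085, -0.0], [-0.0, 0.0, -1.0]] F [ 2.5 -1.5  1.2] open 0.0851 q [ 13.    2.2 -20.   67.7  -0.  107.9]
rows: [0.02 0.02 0.1 ] [21.55  5.99 -0.66]
```

Call:
drive_tool(
  rows=[0,0,0,22,6.5,-0.7,1,0,0,0,22,6.5,-0.7,1,0,0,0,22,6.5,-0.7,1,0,0,0,22,6.5,-0.7,1,0,0,0,22,6.5,-0.7,1,0,0,0,22,6.5,-0.7,1],
)

```text
time: 2.1
position: [0.4748, 0.3012, 0.2598]
eef_rot: [[0.086, 0.996, -0.002], [0.996, -0.086, -0.001], [-0.002, -0.002, -1.0]]
ft_force: [-0.3, 0.7, 0.5]
opening: 0.0858
```

```bash
python3 - <<'E'
from h import *
st();im,d,p=cap('wrist','w1.png');np.savez('/tmp/w1.npz',im=im,d=d,**p)
E
```

```text
t 2.1 pos [0.4748 0.3012 0.2598] R [[0.086, 0.996, -0.002], [0.996, -0.086, -0.001], [-0.002, -0.002, -1.0]] F [-0.3  0.7  0.5] open 0.0858 q [ 32.4  18.2   1.   72.9  -0.  127.3]
```

View pics/w1.png

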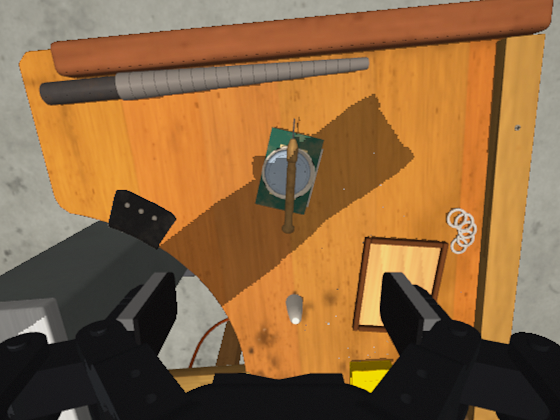

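Wrist view: rod from (297,120) to (289,230), lid at about (288,172) on the dish, green tin beneath. Measuring all four from this frame.

```bash
cat > m.py <<'E'
from h import *
def load(f):
    z=np.load(f);return z['im'],z['d'],{k:z[k] for k in 'KRt'}
def rect(p,m,h,off):
    c=max(cv2.findContours(m.astype(np.uint8),cv2.RETR_EXTERNAL,cv2.CHAIN_APPROX_NONE)[0],key=cv2.contourArea)[:,0]+off
    return np.float32([ray(p,a,b,h)[:2] for a,b in c])
E
python3 - <<'E'
from m import *
im,d,p=load('/tmp/w1.npz');w=cloud(d,p)
s=np.s_[105:245,235:350];W=w[s];z=W[...,2];off=[235,105]
print('levels',np.histogram(z[np.isfinite(z)],bins=np.arange(-.006,.066,.004)))
rod=z>.0485
c=rect(p,rod,.0505,off);r=cv2.minAreaRect(c);print('rod',r)
pts=W[rod];l=cv2.fitLine(pts[:,:2].astype(np.float32),cv2.DIST_L2,0,.01,.01).ravel();t=(pts[:,:2]-l[2:])@l[:2]
print('line',l,'ends',l[2:]+l[:2]*t.min(),l[2:]+l[:2]*t.max(),'ztop',np.percentile(pts[:,2],[50,95]))
# rod width profile
n=np.array([-l[1],l[0]]);q=(pts[:,:2]-l[2:])@n
for a in np.arange(t.min(),t.max(),.01):
    k=(t>=a)&(t<a+.01)
    if k.any():print(round(a,3),k.sum(),np.round([q[k].min(),q[k].max(),np.percentile(pts[k,2],90)],4))
for nm,lo,hi in [('lid',.0405,.0475),('dish',.031,.0385),('tin',.017,.026)]:
    m=(z>lo)&(z<hi);P=W[m][:,:2].astype(np.float32)
    print(nm,m.sum(),np.round(cv2.minEnclosingCircle(P),4) if 0 else (cv2.minEnclosingCircle(P),cv2.minAreaRect(P)))
E
```

```text
levels (array([ 1446, 10219,     0,     0,     0,     3,  1440,   321,     2,
         158,   334,   297,   910,    53,   500,   363,     6]), array([-0.006, -0.002,  0.002,  0.006,  0.01 ,  0.014,  0.018,  0.022,
        0.026,  0.03 ,  0.034,  0.038,  0.042,  0.046,  0.05 ,  0.054,
        0.058,  0.062]))
rod ((0.48769205808639526, 0.30966249108314514), (0.11832501739263535, 0.012932749465107918), 83.01129150390625)
line [0.12796323 0.9917789  0.48745757 0.3047539 ] ends [0.48052371 0.25101302] [0.49565556 0.36829236] ztop [0.05351677 0.05691918]
-0.054 95 [-0.0065  0.0065  0.0541]
-0.044 70 [-0.004   0.0039  0.0524]
-0.034 78 [-0.0044  0.0045  0.0536]
-0.024 77 [-0.0047  0.004   0.0542]
-0.014 85 [-0.0042  0.0044  0.0548]
-0.004 85 [-0.0048  0.0045  0.055 ]
0.006 92 [-0.0049  0.0045  0.0555]
0.016 91 [-0.0051  0.0049  0.0564]
0.026 114 [-0.0058  0.0055  0.0575]
0.036 87 [-0.0054  0.0055  0.0572]
0.046 22 [-0.001   0.0006  0.0533]
0.056 12 [-0.001   0.0001  0.0548]
lid 1182 (((0.48021334409713745, 0.2983483076095581), 0.04036634787917137), ((0.4885929226875305, 0.3007955849170685), (0.0474603995680809, 0.07536528259515762), 14.199312210083008))
dish 483 (((0.48646876215934753, 0.31298360228538513), 0.02859748713672161), ((0.48646435141563416, 0.3124844431877136), (0.05511799827218056, 0.056564249098300934), 76.33065032958984))
tin 1763 (((0.4867292642593384, 0.31176069378852844), 0.05116420239210129), ((0.4878595471382141, 0.31131038069725037), (0.08684522658586502, 0.06001867353916168), 71.92245483398438))
```

```bash
python3 - <<'E'
from h import *
go(.488,.3097,.08,-7);go(.488,.3097,.048,-7)
E
```

```text
rows: [-0.07  0.08  2.04] [ 1.02  1.26 18.01]
rows: [-0.07  0.08  2.04] [ 1.03  1.27 21.21]
```

Call:
drive_tool(
  rows=[0,0,2,1,1.25,6,0.5,0,0,2,1,1.25,12,0.5,0,0,2,1,1.25,16,0.5,0,0,2,1,1.25,18,0.5,0,0,2,1,1.25,19,0.5,0,0,2,1,1.25,20,0.5,0,0,2,1,1.25,20.6,0.5,0,0,2,1,1.25,21,0.5,0,0,2,1,1.25,21.1,0.5,0,0,2,1,1.25,21.1,0.5],
)

```text
time: 3.4
position: [0.4889, 0.311, 0.0497]
eef_rot: [[0.121, 0.993, 0.0], [0.993, -0.121, 0.0], [0.0, 0.0, -1.0]]
ft_force: [0.2, 0.0, -0.3]
opening: 0.0423
```

Call:
drive_tool(
  rows=[0,0,0,0,0,0,0.3,0,0,0,0,0,0,0.2,0,0,0,0,0,0,0.1,0,0,0,0,0,0,0,0,0,0,0,0,0,0,0,0,0,0,0,0,0,0,0,0,0,0,0,0],
  force=40,
)

```text
time: 4.28
position: [0.4889, 0.3109, 0.0496]
eef_rot: [[0.121, 0.993, 0.0], [0.993, -0.121, 0.0], [0.0, 0.0, -1.0]]
ft_force: [0.4, -0.7, 1.3]
opening: 0.011
```

```bash
python3 - <<'E'
from h import *
st();im,d,p=cap('wrist');cv2.imwrite('pics/w2.png',im[100:420,100:460,::-1])
E
```

```text
t 4.28 pos [0.4889 0.3109 0.0496] R [[0.121, 0.993, 0.0], [0.993, -0.121, 0.0], [0.0, 0.0, -1.0]] F [ 0.4 -0.7  1.3] open 0.011 q [ 32.5  27.7 -17.3  45.    0.  129.4]
```

View pics/w2.png

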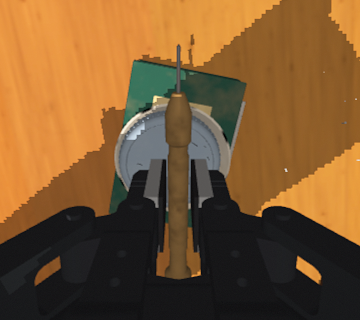

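The rod is between the pads, but only its upper part. I'll open, lower 3 mm and regrip.

Call:
drive_tool(
  rows=[0,0,0,0,0,0,0.3,0,0,0,0,0,0,0.3,0,0,0,0,0,0.35,0.3,0,0,0,0,0,0.35,0.2,0,0,0,0,0,0.35,0,0,0,0,0,0,0.35,0,0,0,0,0,0,0.35,0,0,0,0,0,0,0.35,0,0,0,0,0,0,0.35,0],
  force=40,
)

```text
time: 5.45
position: [0.4888, 0.3108, 0.046]
eef_rot: [[0.121, 0.993, 0.0], [0.993, -0.121, -0.0], [-0.0, 0.0, -1.0]]
ft_force: [-0.2, -0.1, -0.8]
opening: 0.0111
```

Call:
drive_tool(
  rows=[0,0,0,0,0,-0.5,0,0,0,0,0,0,-2,0,0,0,0,0,0,-5,0,0,0,0,0,0,-8,0,0,0,0,0,0,-8,0,0,0,0,0,0,-8,0],
)

```text
time: 6.2
position: [0.4887, 0.3107, 0.1261]
eef_rot: [[0.121, 0.993, 0.0], [0.993, -0.121, 0.0], [0.0, 0.0, -1.0]]
ft_force: [0.1, -0.9, -0.4]
opening: 0.0111
```

```bash
python3 - <<'E'
from h import *
st();im,d,p=cap('wrist');np.savez('/tmp/w3.npz',im=im,d=d,**p);cv2.imwrite('pics/w3.png',im[100:420,100:460,::-1])
go(.59,-.10,.20,-3)
E
```

```text
t 6.2 pos [0.4887 0.3107 0.1261] R [[0.121, 0.993, 0.0], [0.993, -0.121, 0.0], [0.0, 0.0, -1.0]] F [ 0.1 -0.9 -0.4] open 0.0111 q [ 32.4  23.6 -11.1  55.2   0.  129.4]
rows: [-0.06  0.04 -3.93] [-39.52  15.05  -7.44]
```

View pics/w3.png

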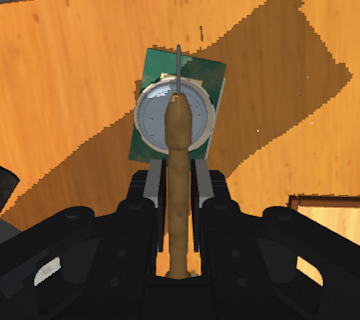

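Lid left undisturbed on the dish; the rod is held straight at mid length. Moving to a point beside the clips where the wrist camera can see them.

Call:
drive_tool(
  rows=[0,0,-4,-51,20,-8,0,0,0,-4,-51,20,-8,0,0,0,-4,-51,20,-8,0,0,0,-4,-51,20,-8,0,0,0,-4,-51,20,-8,0,0,0,-4,-51,20,-8,0,0,0,-4,-51,20,-8,0,0,0,-4,-51,20,-8,0,0,0,-4,-51,20,-8,0,0,0,-4,-51,20,-8,0],
)

```text
time: 7.5
position: [0.626, -0.2236, 0.2044]
eef_rot: [[0.056, 0.998, -0.001], [0.998, -0.056, -0.001], [-0.001, -0.001, -1.0]]
ft_force: [0.9, 1.5, -0.8]
opening: 0.011
```

```bash
python3 - <<'E'
from m import *
st();im,d,p=cap('wrist','w4.png');np.savez('/tmp/w4.npz',im=im,d=d,**p)
E
```

```text
t 7.5 pos [ 0.626  -0.2236  0.2044] R [[0.056, 0.998, -0.001], [0.998, -0.056, -0.001], [-0.001, -0.001, -1.0]] F [ 0.9  1.5 -0.8] open 0.011 q [-19.6  29.6  11.   71.4  -0.   73.6]
```

View pics/w4.png

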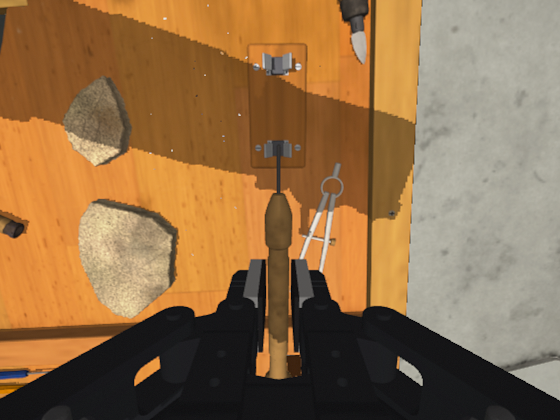

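Clip jaws at (278,63) and (278,148), block outline (249..307, 43..167), rod nearly parallel to it; larger slab at (128,258). Measuring.

```bash
python3 - <<'E'
from m import *
im,d,p=load('/tmp/w4.npz');w=cloud(d,p);s=ctrl.sense();T=np.array(s['eef_rot'])
def blk(u0,u1,v0,v1,lo,hi,nm):
    W=w[v0:v1,u0:u1];m=(W[...,2]>lo)&(W[...,2]<hi);P=W[m].astype(np.float32)
    print(nm,len(P),cv2.minAreaRect(P[:,:2]),'z',np.median(P[:,2]),'mean',P.mean(0));return P
blk(235,320,25,185,.0065,.0135,'block')
blk(255,302,50,80,.024,.06,'clip far');blk(255,302,135,165,.024,.06,'clip near')
P=blk(70,185,190,325,.013,.023,'slab')
h=cv2.convexHull(P[:,:2]);M=cv2.moments(h);print('hull centroid',M['m10']/M['m00'],M['m01']/M['m00'],'bbox',P.min(0),P.max(0))
# held rod in tool frame
W=w[190:385,255:305].reshape(-1,3);t=(W-s['position'])@T
k=(abs(t[:,1])<.012)&(t[:,2]<.012)&(t[:,2]>-.03);t=t[k].astype(np.float32)
for a in np.arange(-.06,.08,.01):
    j=(t[:,0]>=a)&(t[:,0]<a+.01)
    if j.sum()>3: print(round(a,2),j.sum(),np.round([t[j,1].min(),t[j,1].max(),np.median(t[j,1]),t[j,2].min(),t[j,2].max()],4))
print('xmin/max',t[:,0].min(),t[:,0].max())
# image of drill tip
go(.627,-.144,.08,-3)
E
```

```text
Traceback (most recent call last):
cv2.error: OpenCV(4.12.0) /io/opencv/modules/imgproc/src/convhull.cpp:143: error: (-215:Assertion failed) total >= 0 && (depth == CV_32F || depth == CV_32S) in function 'convexHull'
```

```bash
python3 - <<'E'
from m import *
im,d,p=load('/tmp/w4.npz');w=cloud(d,p);s=ctrl.sense();T=np.array(s['eef_rot'])
print(np.round(w[100,240:320:6,2],4),np.round(w[100,240:320:6,0],4))
def blk(u0,u1,v0,v1,lo,hi,nm):
    W=w[v0:v1,u0:u1];m=(W[...,2]>lo)&(W[...,2]<hi);P=np.ascontiguousarray(W[m],np.float32)
    if len(P)<4: print(nm,'none');return P
    print(nm,len(P),cv2.minAreaRect(P[:,:2].copy()),'z',np.median(P[:,2]),'mean',P.mean(0));return P
blk(235,320,25,185,.0065,.0135,'block')
blk(255,302,50,80,.024,.06,'clip far');blk(255,302,135,165,.024,.06,'clip near')
P=blk(70,185,190,325,.013,.023,'slab')
h=cv2.convexHull(P[:,:2].copy());M=cv2.moments(h);print('hull centroid',M['m10']/M['m00'],M['m01']/M['m00'],'bbox',P.min(0),P.max(0))
W=w[190:385,255:305].reshape(-1,3);t=(W-s['position'])@T
k=(abs(t[:,1])<.012)&(t[:,2]<.012)&(t[:,2]>-.03);t=t[k]
for a in np.arange(-.06,.08,.01):
    j=(t[:,0]>=a)&(t[:,0]<a+.01)
    if j.sum()>3: print(round(a,2),j.sum(),np.round([t[j,1].min(),t[j,1].max(),np.median(t[j,1]),t[j,2].min(),t[j,2].max()],4))
if len(t): print('xmin/max',t[:,0].min(),t[:,0].max())
go(.627,-.144,.08,-3)
E
```

```text
[-0.001   0.0005  0.0088  0.0111  0.0103  0.0093  0.0093  0.0101  0.0104
  0.0112  0.0098  0.0078 -0.0016 -0.0006] [0.594  0.5999 0.6062 0.6119 0.6174 0.6229 0.6285 0.634  0.6396 0.6451
 0.6507 0.6565 0.6629 0.6686]
block 6100 ((0.629748523235321, -0.14583845436573029), (0.11172207444906235, 0.053930412977933884), 87.31494903564453) z 0.009383507 mean [ 0.6298615  -0.14330792  0.00937479]
clip far 298 ((0.6315023899078369, -0.11001624166965485), (0.01204465888440609, 0.023654161021113396), 87.33638000488281) z 0.04119001 mean [ 0.6316071  -0.11021683  0.04056593]
clip near 225 ((0.6278719902038574, -0.18177597224712372), (0.01192309707403183, 0.02273254096508026), 87.36213684082031) z 0.04103233 mean [ 0.6280116  -0.18151946  0.0406451 ]
slab 8130 ((0.46277743577957153, -0.29149895906448364), (0.12491042912006378, 0.09509632736444473), 79.30779266357422) z 0.017108358 mean [ 0.46402016 -0.28434038  0.01707507]
hull centroid 0.46351601741445786 -0.2872493855486999 bbox [ 0.4168429  -0.3539521   0.01300735] [ 0.51609606 -0.22376235  0.01962312]
-0.06 133 [-0.0058  0.007   0.0006 -0.0074  0.0023]
-0.05 292 [-0.0032  0.005   0.0006 -0.0077 -0.0021]
-0.04 348 [-0.0036  0.0054  0.0007 -0.0086 -0.0024]
-0.03 369 [-0.0035  0.0053  0.0011 -0.0094 -0.0038]
-0.02 466 [-0.0047  0.0065  0.0007 -0.0289 -0.0034]
-0.01 589 [-0.0047  0.0065  0.0007 -0.0274 -0.0016]
0.0 1219 [-0.0093  0.0119  0.0016 -0.03    0.0001]
0.01 478 [-0.0047  0.0062  0.0007 -0.0128 -0.0052]
0.02 657 [-0.0047  0.0066  0.0008 -0.0129 -0.0047]
0.03 429 [-0.0042  0.0061  0.0011 -0.0123 -0.0049]
xmin/max -0.05603027963377457 0.03902281750087173
rows: [-0.13 -0.06 -0.1 ] [ 7.71 -0.21 12.43]
```

```bash
python3 - <<'E'
from h import *
go(.629,-.145,.065,-2.7)
E
```

```text
rows: [-0.13 -0.06 -0.4 ] [ 7.62 -0.   13.93]
```

Call:
drive_tool(
  rows=[-0.1,0,-0.4,4,0,0,0,-0.1,0,-0.4,7.6,0,0,0,-0.1,0,-0.4,7.6,0,5,0,-0.1,0,-0.4,7.6,0,10,0,-0.1,0,-0.4,7.6,0,13,0,-0.1,0,-0.4,7.6,0,13.9,0,-0.1,0,-0.4,7.6,0,13.9,0,-0.1,0,-0.4,7.6,0,13.9,0],
  force=60,
)

```text
time: 8.55
position: [0.6309, -0.1437, 0.0686]
eef_rot: [[0.044, 0.999, 0.004], [0.999, -0.044, -0.001], [-0.0, 0.005, -1.0]]
ft_force: [0.1, 0.4, -0.7]
opening: 0.0102
```

```bash
python3 - <<'E'
from m import *
st();im,d,p=cap('wrist');np.savez('/tmp/w5.npz',im=im,d=d,**p);cv2.imwrite('pics/w5.png',im[60:420,100:460,::-1])
go(.629,-.145,.021,-2.7)
E
```

```text
t 8.55 pos [ 0.6309 -0.1437  0.0686] R [[0.044, 0.999, 0.004], [0.999, -0.044, -0.001], [-0.0, 0.005, -1.0]] F [ 0.1  0.4 -0.7] open 0.0102 q [-12.8  32.2  -5.4  52.1   0.   79.7]
rows: [0.28 0.03 0.18] [-0.12 -0.22  4.78]
```

View pics/w5.png

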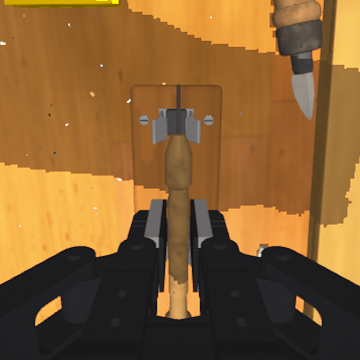

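Rod hangs over the jaws, (178,150) against jaws (178,123), block middle (176.5); within about 1 mm. Correcting slightly and pressing down.

Call:
drive_tool(
  rows=[0.3,0,0.2,-0.1,-0.13,0.3,0,0.3,0,0.2,-0.1,-0.13,1.2,0,0.3,0,0.2,-0.1,-0.13,1.8,0,0.3,0,0.2,-0.1,-0.13,2.1,0,0.3,0,0.2,-0.1,-0.13,2.4,0],
  force=80,
)

```text
time: 9.22
position: [0.6286, -0.1448, 0.0428]
eef_rot: [[0.048, 0.999, -0.003], [0.999, -0.048, 0.0], [-0.0, -0.003, -1.0]]
ft_force: [1.6, -0.5, 0.6]
opening: 0.0098
```

Call:
drive_tool(
  rows=[0,0,0,0,0,0.3,0,0,0,0,0,0,0.6,0,0,0,0,0,0,0.9,0,0,0,0,0,0,1.2,0],
)

```text
time: 9.72
position: [0.6289, -0.1448, 0.0312]
eef_rot: [[0.048, 0.999, -0.002], [0.999, -0.048, 0.0], [-0.0, -0.002, -1.0]]
ft_force: [1.5, 0.3, 1.9]
opening: 0.0095
```

Call:
drive_tool(
  rows=[0,0,0,0,0,0.2,0,0,0,0,0,0,0.4,0,0,0,0,0,0,0.6,0],
)

```text
time: 10.1
position: [0.6284, -0.1446, 0.0247]
eef_rot: [[0.048, 0.999, -0.003], [0.999, -0.048, 0.0], [0.0, -0.003, -1.0]]
ft_force: [2.4, 0.3, 1.9]
opening: 0.0095
```

Call:
drive_tool(
  rows=[0,0,0,0,0,0.1,0,0,0,0,0,0,0.2,0,0,0,0,0,0,0.3,0,0,0,0,0,0,0.4,0],
)

```text
time: 10.6
position: [0.6286, -0.1444, 0.0227]
eef_rot: [[0.048, 0.999, -0.002], [0.999, -0.048, 0.0], [0.0, -0.002, -1.0]]
ft_force: [-1.0, 2.7, 14.7]
opening: 0.0099
```

```bash
python3 - <<'E'
from m import *
st();im,d,p=cap('scene');np.savez('/tmp/s5.npz',im=im,d=d,**p)
cv2.imwrite('pics/s5.png',cv2.resize(im[140:220,230:330,::-1],None,fx=6,fy=6,interpolation=cv2.INTER_CUBIC))
E
```

```text
t 10.6 pos [ 0.6286 -0.1444  0.0227] R [[0.048, 0.999, -0.002], [0.999, -0.048, 0.0], [0.0, -0.002, -1.0]] F [-1.   2.7 14.7] open 0.0099 q [-12.9  34.8  -8.5  46.9  -0.   79.8]
```

Call:
drive_tool(
  rows=[0,0,0,0,0,0.1,0,0,0,0,0,0,0.1,0],
)

```text
time: 10.9
position: [0.6287, -0.1443, 0.0224]
eef_rot: [[0.047, 0.999, -0.002], [0.999, -0.047, 0.0], [-0.0, -0.002, -1.0]]
ft_force: [-1.2, 4.1, 15.5]
opening: 0.0097
```

Call:
drive_tool(
  rows=[0,0,0,0,0,0,0.1,0,0,0,0,0,-0.1,0.2,0,0,0,0,0,-0.3,0.3,0,0,0,0,0,-0.5,0.35,0,0,0,0,0,-3,0.35,0,0,0,0,0,-8,0.35,0,0,0,-8,0,-13,0.35,0,0,0,-8,0,-14,0.35,0,0,0,-8,0,-14,0.35],
  force=40,
)

```text
time: 12.02
position: [0.6261, -0.2272, 0.1622]
eef_rot: [[0.051, 0.999, 0.001], [0.999, -0.051, -0.002], [-0.002, 0.001, -1.0]]
ft_force: [0.2, 1.0, -0.3]
opening: 0.03
```

```bash
python3 - <<'E'
from m import *
st();im,d,p=cap('wrist');np.savez('/tmp/w6.npz',im=im,d=d,**p)
a=cv2.resize(im[0:220,170:390],(560,560))
im2,d2,p2=cap('scene');b=cv2.resize(im2[155:225,245:315],(560,560),interpolation=cv2.INTER_CUBIC)
cv2.imwrite('pics/w6.png',cv2.resize(np.hstack([a,b]),(800,400))[...,::-1])
w=cloud(d,p);W=w[0:260,180:380].reshape(-1,3)
c=np.array([.6298,-.1458]);dr=np.array([.0466,.9989]);n=np.array([dr[1],-dr[0]])
t=(W[:,:2]-c)@dr;q=(W[:,:2]-c)@n
for a in np.arange(-.07,.07,.01):
    k=(t>a)&(t<a+.01)&(abs(q)<.009)&(W[:,2]>.014)
    if k.sum()>3: print(round(a,2),k.sum(),np.round([np.median(q[k]),q[k].min(),q[k].max(),np.percentile(W[k,2],50),W[k,2].max()],4))
E
```

```text
t 12.03 pos [ 0.6261 -0.2272  0.1622] R [[0.051, 0.999, 0.001], [0.999, -0.051, -0.002], [-0.002, 0.001, -1.0]] F [ 0.2  1.  -0.3] open 0.03 q [-19.9  30.6   6.4  65.7  -0.1  73. ]
-0.06 155 [-0.0015 -0.008   0.0049  0.0315  0.0342]
-0.05 174 [-0.0015 -0.009   0.0085  0.0299  0.043 ]
-0.04 330 [ 0.0001 -0.009   0.0087  0.0322  0.0431]
-0.03 159 [-0.0006 -0.0087  0.005   0.03    0.0323]
-0.02 155 [-0.0013 -0.0052  0.0033  0.0301  0.0319]
-0.01 166 [-0.0009 -0.0051  0.0033  0.0302  0.0328]
0.0 168 [-0.0008 -0.005   0.0033  0.0302  0.0325]
0.01 184 [-0.0008 -0.0056  0.0041  0.03    0.0325]
0.02 242 [-0.0004 -0.0087  0.0088  0.0308  0.0394]
0.03 400 [ 0.0004 -0.0089  0.0088  0.0339  0.0428]
0.04 102 [-0.0003 -0.0086  0.0087  0.0276  0.0424]
0.05 31 [-0.0003 -0.001  -0.0002  0.027   0.0286]
```

View pics/w6.png

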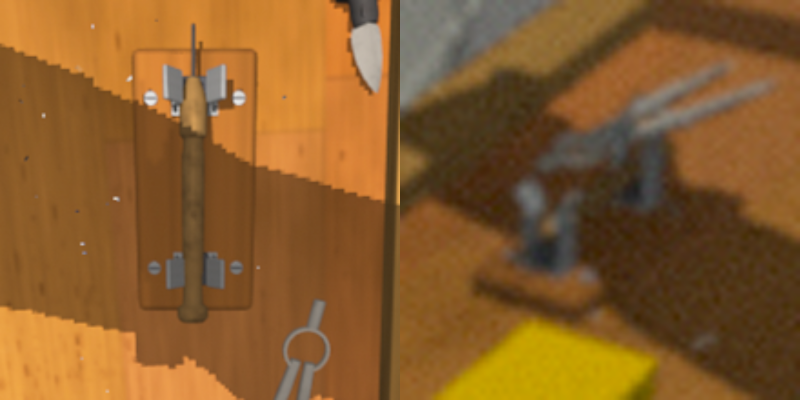

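Rod lies in both clips, top at 31–32 mm (seated height expected), middle within ~1 mm of the block's. Next a look at the jar, on the way back to the pile.

```bash
python3 - <<'E'
from m import *
go(.45,-.085,.20,-3)
E
```

```text
rows: [-0.28 -0.06  0.24] [ 13.07 -18.1   -3.99]
```

Call:
drive_tool(
  rows=[0,0,0,13,-18,-4,1,0,0,0,13,-18,-4,1,0,0,0,13,-18,-4,1,0,0,0,13,-18,-4,1,0,0,0,13,-18,-4,1,0,0,0,13,-18,-4,1],
)

```text
time: 12.88
position: [0.4513, -0.0855, 0.1997]
eef_rot: [[0.046, 0.999, -0.005], [0.999, -0.046, 0.0], [0.0, -0.005, -1.0]]
ft_force: [0.4, 1.0, -0.5]
opening: 0.0857
```

```bash
python3 - <<'E'
from m import *
st();im,d,p=cap('wrist','w7.png');np.savez('/tmp/w7.npz',im=im,d=d,**p)
go(.478,.30,.22,-5)
E
```

```text
t 12.88 pos [ 0.4513 -0.0855  0.1997] R [[0.046, 0.999, -0.005], [0.999, -0.046, 0.0], [0.0, -0.005, -1.0]] F [ 0.4  1.  -0.5] open 0.0857 q [-10.7   9.7 -19.7  60.9  -0.   81.9]
rows: [-0.24  0.    2.32] [38.67  0.8  -2.02]
```

View pics/w7.png

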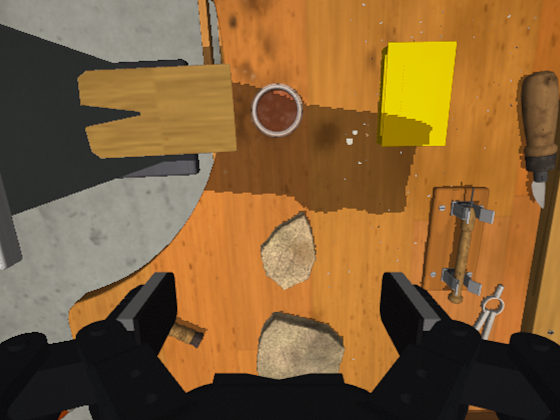

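Jar rim at (277,110), ~25 px radius, with the bench pin close to its left (edge column 236), small slab (290,250). Measuring rim and pin height.

```bash
python3 - <<'E'
from m import *
im,d,p=load('/tmp/w7.npz');w=cloud(d,p)
print('pin',np.round(w[110,[100,160,225,233]],3).tolist())
hsv=cv2.cvtColor(im,cv2.COLOR_RGB2HSV)[75:145,242:312]
m=((hsv[...,1]<75)&(hsv[...,2]>80)).astype(np.uint8)
c=np.argwhere(m)[:,::-1]+[242,75];r=np.linalg.norm(c-[277,110],axis=1);c=c[(r>17)&(r<32)]
h=cv2.convexHull(c.astype(np.float32));e=cv2.fitEllipse(h);print(len(c),e)
P=np.float32([ray(p,a,b,.035)[:2] for a,b in h[:,0]]);print('jar',cv2.fitEllipse(P),cv2.minEnclosingCircle(P))
W=w[75:145,242:312].reshape(-1,3);k=(W[:,2]>.028);print(k.sum(),np.median(W[k],0),W[k].min(0),W[k].max(0))
E
```

```text
pin [[0.11, 0.016, -0.349], [0.342, -0.003, 0.0], [0.403, -0.006, -0.0], [0.411, -0.006, -0.0]]
664 ((276.3164367675781, 109.62042999267578), (50.15049362182617, 51.791748046875), 9.296574592590332)
jar ((0.4523475468158722, -0.009339068084955215), (0.042034123092889786, 0.0428953543305397), 105.71582794189453) ((0.45241326093673706, -0.009563392028212547), 0.021661099046468735)
495 [ 0.45292606 -0.00840253  0.03355749] [ 0.43262983 -0.02960911  0.02800397] [0.47299075 0.01103705 0.0363677 ]
```

Call:
drive_tool(
  rows=[0,0,2,38.5,1,-2,1,0,0,2,38.5,1,-2,1,0,0,2,38.5,1,-2,1,0,0,2,38.5,1,-2,1,0,0,2,38.5,1,-2,1,0,0,2,38.5,1,-2,1,0,0,2,38.5,1,-2,1,0,0,2,38.5,1,-2,1,0,0,2,38.5,1,-2,1],
)

```text
time: 14.05
position: [0.4799, 0.2963, 0.22]
eef_rot: [[0.084, 0.996, -0.005], [0.996, -0.084, -0.001], [-0.002, -0.005, -1.0]]
ft_force: [1.1, -1.2, -0.3]
opening: 0.0854
```

```bash
python3 - <<'E'
from m import *
st();im,d,p=cap('wrist','w8.png');np.savez('/tmp/w8.npz',im=im,d=d,**p)
w=cloud(d,p);x,y,z=np.moveaxis(w,-1,0);near=(abs(x-.487)<.06)&(abs(y-.31)<.07)
for nm,lo,hi in [('lid',.0405,.052),('dish',.031,.039),('tin',.017,.027)]:
    P=np.ascontiguousarray(w[near&(z>lo)&(z<hi)],np.float32);Q=P[:,:2].copy()
    print(nm,len(P),cv2.minEnclosingCircle(Q),cv2.minAreaRect(Q),np.round(np.median(P,0),4))
E
```

```text
t 14.05 pos [0.4799 0.2963 0.22  ] R [[0.084, 0.996, -0.005], [0.996, -0.084, -0.001], [-0.002, -0.005, -1.0]] F [ 1.1 -1.2 -0.3] open 0.0854 q [ 3.160e+01  1.920e+01 -3.400e+00  6.760e+01  1.000e-01  1.265e+02]
lid 1997 ((0.4853207767009735, 0.31478559970855713), 0.02414965070784092) ((0.48528462648391724, 0.314659982919693), (0.04717716574668884, 0.04676526412367821), 40.33303451538086) [0.4851 0.3156 0.0428]
dish 706 ((0.48652413487434387, 0.31296712160110474), 0.028650270774960518) ((0.4864514470100403, 0.3132551312446594), (0.05595775693655014, 0.05643220245838165), 87.28632354736328) [0.4929 0.3117 0.0349]
tin 2404 ((0.4868433177471161, 0.3119317889213562), 0.05128667876124382) ((0.48779594898223877, 0.3113228976726532), (0.08693015575408936, 0.06010943651199341), 71.8788070678711) [0.4898 0.328  0.0212]
```

```bash
python3 - <<'E'
from m import *
go(.4853,.3147,.042,-5)
E
```

```text
rows: [-0.25  0.07  0.15] [ 1.91  0.46 17.82]
```

Call:
drive_tool(
  rows=[-0.25,0,0,1.9,0.45,6,1,-0.25,0,0,1.9,0.45,12,0.8,-0.25,0,0,1.9,0.45,15,0.7,-0.25,0,0,1.9,0.45,17,0.66,-0.25,0,0,1.9,0.45,17.8,0.66,-0.25,0,0,1.9,0.45,17.8,0.66,-0.25,0,0,1.9,0.45,17.8,0.66],
  force=20,
)

```text
time: 14.98
position: [0.4863, 0.3167, 0.0438]
eef_rot: [[0.083, 0.997, 0.003], [0.997, -0.083, 0.001], [0.001, 0.003, -1.0]]
ft_force: [0.3, -0.6, 0.3]
opening: 0.0563
```

Call:
drive_tool(
  rows=[0,0,0,0,0,0.2,0.66,0,0,0,0,0,0.4,0.66,0,0,0,0,0,0.5,0.66],
)

```text
time: 15.35
position: [0.4853, 0.3166, 0.0376]
eef_rot: [[0.082, 0.997, 0.001], [0.997, -0.082, -0.0], [-0.0, 0.001, -1.0]]
ft_force: [0.2, 0.1, -0.1]
opening: 0.0565
```

```bash
python3 - <<'E'
from m import *
st();im,d,p=cap('wrist');cv2.imwrite('pics/w9.png',cv2.resize(im[100:420,100:460,::-1],None,fx=1.6,fy=1.6))
E
```

```text
t 15.35 pos [0.4853 0.3166 0.0376] R [[0.082, 0.997, 0.001], [0.997, -0.082, -0.0], [-0.0, 0.001, -1.0]] F [ 0.2  0.1 -0.1] open 0.0565 q [ 33.1  28.4 -18.1  43.4  -0.  127.9]
```

View pics/w9.png

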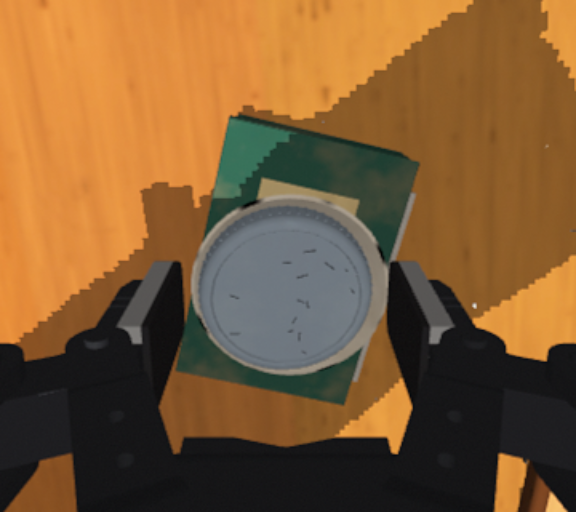

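Fingers straddle the lid evenly. Feeling down for the dish rim, opening slightly narrower.

Call:
drive_tool(
  rows=[0,0,0,-0.2,0,0,0.61,0,0,0,-0.2,0,0.1,0.61,0,0,0,-0.2,0,0.2,0.61,0,0,0,-0.2,0,0.3,0.61,0,0,0,-0.2,0,0.3,0.61],
)

```text
time: 16.02
position: [0.4851, 0.3145, 0.0344]
eef_rot: [[0.082, 0.997, 0.001], [0.997, -0.082, -0.0], [-0.0, 0.001, -1.0]]
ft_force: [0.5, 0.6, 0.2]
opening: 0.0521
```

Call:
drive_tool(
  rows=[0,0,0,0,0,0.1,0.61,0,0,0,0,0,0.2,0.61,0,0,0,0,0,0.2,0.61],
)

```text
time: 16.4
position: [0.4853, 0.3146, 0.0329]
eef_rot: [[0.083, 0.997, 0.001], [0.997, -0.083, -0.0], [0.0, 0.001, -1.0]]
ft_force: [-1.0, -0.8, 2.3]
opening: 0.0517
```

Call:
drive_tool(
  rows=[0,0,0,0,0,-0.15,0.61,0,0,0,0,0,-0.15,0.5,0,0,0,0,0,-0.15,0.45,0,0,0,0,0,-0.15,0.45,0,0,0,0,0,-0.15,0.45],
  force=20,
)

```text
time: 17.02
position: [0.4852, 0.3146, 0.0341]
eef_rot: [[0.082, 0.997, 0.001], [0.997, -0.082, -0.0], [0.0, 0.001, -1.0]]
ft_force: [-0.4, 0.5, 3.2]
opening: 0.0473
```

Call:
drive_tool(
  rows=[0,0,0,0,0,-0.4,0.45,0,0,0,0,0,-1,0.45,0,0,0,0,0,-4,0.45,0,0,0,0,0,-9,0.45,0,0,0,0,0,-10,0.45,0,0,0,0,0,-10,0.45],
)

```text
time: 17.77
position: [0.4856, 0.3148, 0.1348]
eef_rot: [[0.083, 0.997, 0.002], [0.997, -0.083, 0.001], [0.001, 0.002, -1.0]]
ft_force: [1.0, -0.8, -0.2]
opening: 0.047
```

```bash
python3 - <<'E'
from m import *
s=st();im,d,p=cap('wrist');cv2.imwrite('pics/w10.png',cv2.resize(im[100:420,100:460,::-1],None,fx=1.2,fy=1.2))
w=cloud(d,p);T=np.array(s['eef_rot']);t=(w-s['position'])@T
k=(abs(t[...,2])<.025)&(abs(t[...,1])<.0235)&(abs(t[...,0])<.05);Q=np.ascontiguousarray(t[k],np.float32)
print('lid in tool',cv2.minAreaRect(Q[:,:2].copy()),np.percentile(Q[:,2],[5,50,95]),'x',Q[:,0].min(),Q[:,0].max())
x,y,z=np.moveaxis(w,-1,0);near=(abs(x-.487)<.06)&(abs(y-.31)<.07)
P=np.ascontiguousarray(w[near&(z>.031)&(z<.039)],np.float32);print('dish',cv2.minEnclosingCircle(P[:,:2].copy()))
go(.4525,-.009,.13,-5)
E
```

```text
t 17.77 pos [0.4856 0.3148 0.1348] R [[0.083, 0.997, 0.002], [0.997, -0.083, 0.001], [0.001, 0.002, -1.0]] F [ 1.  -0.8 -0.2] open 0.047 q [ 33.   23.1 -10.5  56.2  -0.  127.7]
lid in tool ((0.000978562980890274, 5.569308996200562e-07), (0.04699941352009773, 0.04783302918076515), 89.98702239990234) [-0.01051294 -0.00831725 -0.006015  ] x -0.022939116 0.024894655
dish ((0.48638007044792175, 0.31330713629722595), 0.028667986392974854)
rows: [0.02 0.04 0.27] [-32.48  -0.54   0.37]
```

View pics/w10.png

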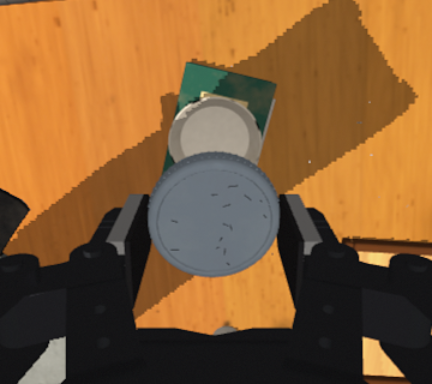

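Lid is held level, dish stayed. Carry to the jar.

Call:
drive_tool(
  rows=[0,0,0.3,-32.6,-0.55,0,0.45,0,0,0.3,-32.6,-0.55,0,0.45,0,0,0.3,-32.6,-0.55,0,0.45,0,0,0.3,-32.6,-0.55,0,0.45,0,0,0.3,-32.6,-0.55,0,0.45,0,0,0.3,-32.6,-0.55,0.4,0.45,0,0,0.3,-32.6,-0.55,0.4,0.45,0,0,0.3,-32.6,-0.55,0.4,0.45],
)

```text
time: 18.82
position: [0.4526, -0.0087, 0.1295]
eef_rot: [[0.086, 0.996, -0.0], [0.996, -0.086, 0.0], [0.0, -0.0, -1.0]]
ft_force: [0.3, -0.5, -0.7]
opening: 0.0473
```

```bash
python3 - <<'E'
from m import *
s=st();im,d,p=cap('wrist');np.savez('/tmp/w11.npz',im=im,d=d,**p);cv2.imwrite('pics/w11.png',im[100:420,100:460,::-1])
go(.4525,-.0105,.06,-5)
E
```

```text
t 18.82 pos [ 0.4526 -0.0087  0.1295] R [[0.086, 0.996, -0.0], [0.996, -0.086, 0.0], [0.0, -0.0, -1.0]] F [ 0.3 -0.5 -0.7] open 0.0473 q [ -1.1  12.1 -28.   49.9   0.   93.8]
rows: [ 0.01 -0.02  0.09] [-0.2  -0.01  6.97]
```

Call:
drive_tool(
  rows=[0,0,0,-0.2,0,3,0.45,0,0,0,-0.2,0,6,0.45,0,0,0,-0.2,0,8,0.45,0,0,0,-0.2,0,8.5,0.45,0,0,0,-0.2,0,8.5,0.45,0,0,0,-0.2,0,8.5,0.45],
)

```text
time: 19.62
position: [0.4536, -0.0116, 0.0459]
eef_rot: [[0.087, 0.996, 0.003], [0.996, -0.087, -0.0], [0.0, 0.003, -1.0]]
ft_force: [0.7, 0.3, 0.0]
opening: 0.0471
```

Call:
drive_tool(
  rows=[0,0,0,0,0,0.3,0.45,0,0,0,0,0,0.6,0.45,0,0,0,0,0,0.8,0.45,0,0,0,0,0,0.8,0.45],
)

```text
time: 20.12
position: [0.4524, -0.012, 0.0369]
eef_rot: [[0.088, 0.996, 0.0], [0.996, -0.088, -0.0], [-0.0, 0.0, -1.0]]
ft_force: [-0.2, -0.2, 0.2]
opening: 0.0476
```

Call:
drive_tool(
  rows=[0,0,0,0.15,0,0,0.45,0,0,0,0.15,0,0.1,0.45,0,0,0,0.15,0,0.2,0.45,0,0,0,0.15,0,0.3,0.45,0,0,0,0.15,0,0.3,0.45],
)

```text
time: 20.75
position: [0.4543, -0.0106, 0.0353]
eef_rot: [[0.088, 0.996, 0.004], [0.996, -0.088, -0.001], [-0.0, 0.004, -1.0]]
ft_force: [-1.0, -0.1, 9.1]
opening: 0.0472
```

Call:
drive_tool(
  rows=[0,0,0,0,-0.05,-0.1,0.45,0,0,0,0,-0.05,-0.1,0.45],
)

```text
time: 21.0
position: [0.453, -0.0103, 0.0356]
eef_rot: [[0.088, 0.996, 0.002], [0.996, -0.088, 0.0], [0.0, 0.002, -1.0]]
ft_force: [0.6, 0.5, 5.1]
opening: 0.0472
```

Call:
drive_tool(
  rows=[0,0,0,0,0,0,0.5,0,0,0,0,0,0,0.55,0,0,0,0,0,0,0.6,0,0,0,0,0,0,0.7,0,0,0,0,0,0,0.8,0,0,0,0,0,-1,0.9,0,0,0,0,0,-5,1,0,0,0,-7,0,-11,1,0,0,0,-7,0,-13,1,0,0,0,-7,0,-13,1],
)

```text
time: 22.25
position: [0.4487, -0.0818, 0.1688]
eef_rot: [[0.09, 0.996, 0.009], [0.996, -0.09, -0.002], [-0.001, 0.009, -1.0]]
ft_force: [-0.2, 0.4, -0.0]
opening: 0.0854
```

```bash
python3 - <<'E'
from m import *
s=st();im,d,p=cap('wrist');np.savez('/tmp/w12.npz',im=im,d=d,**p)
w=cloud(d,p);x,y,z=np.moveaxis(w,-1,0);near=(abs(x-.4525)<.05)&(abs(y+.01)<.05)
v,u=np.argwhere(near&(z>.02)).T;print(u.min(),u.max(),v.min(),v.max())
P=np.ascontiguousarray(w[near&(z>.039)&(z<.05)],np.float32);print('lid',len(P),cv2.minEnclosingCircle(P[:,:2].copy()),np.percentile(P[:,2],[5,50,95]))
A=np.c_[P[:,:2],np.ones(len(P))];print('tilt',np.linalg.lstsq(A,P[:,2],rcond=None)[0][:2])
P=np.ascontiguousarray(w[near&(z>.004)&(z<.034)],np.float32);print('body',len(P),np.median(P,0))
cv2.imwrite('pics/w12.png',cv2.resize(im[max(v.min()-25,0):v.max()+25,u.min()-25:u.max()+25,::-1],None,fx=4,fy=4))
E
```

```text
t 22.25 pos [ 0.4487 -0.0818  0.1688] R [[0.09, 0.996, 0.009], [0.996, -0.09, -0.002], [-0.001, 0.009, -1.0]] F [-0.2  0.4 -0. ] open 0.0854 q [-10.3  10.  -24.1  55.3  -0.   84.9]
242 306 80 147
lid 3355 ((0.45299002528190613, -0.010198861360549927), 0.024484792724251747) [0.04181961 0.04319922 0.0445271 ]
tilt [-0.00167128 -0.00775876]
body 0 [nan nan nan]
  return _methods._mean(a, axis=axis, dtype=dtype,
  ret = um.true_divide(
```

View pics/w12.png

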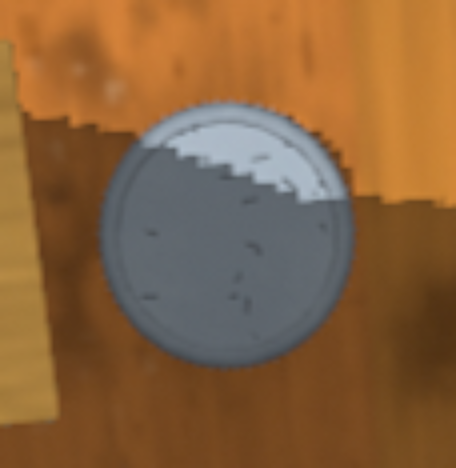

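Lid sits level on the jar, centre (0.453,-0.010) against the mouth (0.4525,-0.0095). Next the dish.

```bash
python3 - <<'E'
from m import *
go(.4864,.3133,.13,-7)
E
```

```text
rows: [0.29 0.01 1.88] [39.61  0.36  3.68]
```

Call:
drive_tool(
  rows=[0.3,0,1.9,39.6,0.3,0,1,0.3,0,1.9,39.6,0.3,0,1,0.3,0,1.9,39.6,0.3,0,1,0.3,0,1.9,39.6,0.3,0,1,0.3,0,1.9,39.6,0.3,0,1,0.3,0,1.9,39.6,0.3,0,1,0.3,0,1.9,39.6,0.3,3.7,1,0.3,0,1.9,39.6,0.3,3.7,1,0.3,0,1.9,39.6,0.3,3.7,1],
)

```text
time: 23.42
position: [0.4826, 0.3133, 0.1275]
eef_rot: [[0.12, 0.993, -0.006], [0.993, -0.12, -0.001], [-0.002, -0.006, -1.0]]
ft_force: [0.1, -1.0, 0.6]
opening: 0.0855
```

```bash
python3 - <<'E'
from m import *
st();im,d,p=cap('wrist');w=cloud(d,p);x,y,z=np.moveaxis(w,-1,0);near=(abs(x-.487)<.06)&(abs(y-.31)<.07)
P=np.ascontiguousarray(w[near&(z>.031)&(z<.04)],np.float32);print('dish',cv2.minEnclosingCircle(P[:,:2].copy()))
go(.4864,.3133,.022,-7)
E
```

```text
t 23.43 pos [0.4826 0.3133 0.1275] R [[0.12, 0.993, -0.006], [0.993, -0.12, -0.001], [-0.002, -0.006, -1.0]] F [ 0.1 -1.   0.6] open 0.0855 q [ 3.290e+01  2.350e+01 -1.110e+01  5.570e+01  1.000e-01  1.298e+02]
dish ((0.48630291223526, 0.3130774199962616), 0.028775474056601524)
rows: [-0.27  0.05  0.04] [ 0.05  0.35 10.63]
```

Call:
drive_tool(
  rows=[-0.2,0,0,0,0.35,4,1,-0.2,0,0,0,0.35,8,1,-0.2,0,0,0,0.35,9.5,1,-0.2,0,0,0,0.35,10.2,1,-0.2,0,0,0,0.35,10.5,0.9,-0.2,0,0,0,0.35,10.5,0.8,-0.2,0,0,0,0.35,10.5,0.76],
)

```text
time: 24.35
position: [0.4874, 0.3142, 0.024]
eef_rot: [[0.121, 0.993, 0.001], [0.993, -0.121, 0.001], [0.001, 0.0, -1.0]]
ft_force: [0.5, 0.3, 0.2]
opening: 0.0649
```

```bash
python3 - <<'E'
from m import *
st();go(.4864,.3133,.0215,-7)
E
```

```text
t 24.35 pos [0.4874 0.3142 0.024 ] R [[0.121, 0.993, 0.001], [0.993, -0.121, 0.001], [0.001, 0.0, -1.0]] F [0.5 0.3 0.2] open 0.0649 q [ 32.8  29.3 -19.   41.7   0.  129.7]
rows: [ 0.03 -0.05  0.07] [-0.1  -0.09  0.25]
```

Call:
drive_tool(
  rows=[0,0,0,-0.1,-0.1,0.25,0.74,0,0,0,-0.1,-0.1,0.25,0.7,0,0,0,-0.1,-0.1,0.25,0.6,0,0,0,-0.1,-0.1,0.25,0.55,0,0,0,-0.1,-0.1,0.25,0.55,0,0,0,-0.1,-0.1,0.25,0.55],
  force=25,
)

```text
time: 25.1
position: [0.4855, 0.3128, 0.021]
eef_rot: [[0.121, 0.993, -0.001], [0.993, -0.121, -0.0], [-0.0, -0.001, -1.0]]
ft_force: [-1.9, -1.7, 5.0]
opening: 0.0535
```

Call:
drive_tool(
  rows=[0,0,0,0,0,-0.3,0.55,0,0,0,0,0,-1,0.55,0,0,0,0,0,-5,0.55,0,0,0,0,0,-10,0.55,0,0,0,0,0,-12,0.55,0,0,0,0,0,-12,0.55],
)

```text
time: 25.85
position: [0.4872, 0.3138, 0.1427]
eef_rot: [[0.121, 0.993, 0.003], [0.993, -0.121, 0.003], [0.003, 0.003, -1.0]]
ft_force: [0.1, -0.0, -0.7]
opening: 0.0533
```

```bash
python3 - <<'E'
from m import *
s=st();im,d,p=cap('wrist');np.savez('/tmp/w13.npz',im=im,d=d,**p);cv2.imwrite('pics/w13.png',im[100:420,100:460,::-1])
w=cloud(d,p);T=np.array(s['eef_rot']);t=(w-s['position'])@T
k=(abs(t[...,2]+.005)<.02)&(abs(t[...,1])<.0275)&(abs(t[...,0])<.05);Q=np.ascontiguousarray(t[k],np.float32)
print('dish in tool',len(Q),np.percentile(Q[:,2],[5,50,95]),'x',Q[:,0].min(),Q[:,0].max())
x,y,z=np.moveaxis(w,-1,0);near=(abs(x-.487)<.07)&(abs(y-.33)<.08)
Q=w[near&(z>.018)&(z<.026)].astype(np.float32)[:,:2].copy();print('tin',len(Q),cv2.minAreaRect(Q))
go(.464,-.289,.15,-7)
E
```

```text
t 25.85 pos [0.4872 0.3138 0.1427] R [[0.121, 0.993, 0.003], [0.993, -0.121, 0.003], [0.003, 0.003, -1.0]] F [ 0.1 -0.  -0.7] open 0.0533 q [ 32.8  22.8  -9.8  57.2   0.  129.7]
dish in tool 14010 [-0.01523287 -0.00727224 -0.00470067] x -0.028082756 0.029461604
tin 5352 ((0.45804929733276367, 0.34113264083862305), (0.08199965953826904, 0.144541397690773), 55.82685470581055)
rows: [ 0.02 -0.05  0.07] [-60.04   5.06  -0.95]
```

Dish is in the gripper, level, offset <1 mm. Carrying to the slab.

Call:
drive_tool(
  rows=[0,0,0,-60,5,-1,0.55,0,0,0,-60,5,-1,0.55,0,0,0,-60,5,-1,0.55,0,0,0,-60,5,-1,0.55,0,0,0,-60,5,-1,0.55,0,0,0,-60,5,-1,0.55,0,0,0,-60,5,-1,0.55,0,0,0,-60,5,-1,0.55,0,0,0,-60,5,-1,0.55,0,0,0,-60,5,-1,0.55],
)

```text
time: 27.15
position: [0.4616, -0.2911, 0.1487]
eef_rot: [[0.123, 0.992, -0.003], [0.992, -0.123, 0.001], [0.001, -0.003, -1.0]]
ft_force: [0.3, 0.7, -0.3]
opening: 0.0531
```

Call:
drive_tool(
  rows=[0,0,0,0,0,3,0.55,0,0,0,0,0,6,0.55,0,0,0,0,0,6,0.55],
)

```text
time: 27.52
position: [0.4596, -0.287, 0.0868]
eef_rot: [[0.121, 0.993, -0.008], [0.993, -0.121, 0.005], [0.004, -0.009, -1.0]]
ft_force: [-0.6, 0.7, -0.3]
opening: 0.0534
```

```bash
python3 - <<'E'
from m import *
st();go(.464,-.2895,.03,-7)
E
```

```text
t 27.52 pos [ 0.4596 -0.287   0.0868] R [[0.121, 0.993, -0.008], [0.993, -0.121, 0.005], [0.004, -0.009, -1.0]] F [-0.6  0.7 -0.3] open 0.0534 q [-32.   22.7 -19.3  48.5  -0.   65. ]
rows: [-0.51 -0.2   0.05] [-0.22  0.52  5.68]
```

Call:
drive_tool(
  rows=[0,0,0,-0.1,0.2,3,0.55,0,0,0,-0.1,0.2,5,0.55,0,0,0,-0.1,0.2,6,0.55,0,0,0,-0.1,0.2,6,0.55,0,0,0,-0.1,0.2,6,0.55],
)

```text
time: 28.15
position: [0.4655, -0.2904, 0.0315]
eef_rot: [[0.121, 0.993, 0.0], [0.993, -0.121, -0.001], [-0.001, 0.001, -1.0]]
ft_force: [0.7, -0.5, -0.5]
opening: 0.0534
```

```bash
python3 - <<'E'
from m import *
st();go(.464,-.2895,.018,-7)
E
```

```text
t 28.15 pos [ 0.4655 -0.2904  0.0315] R [[0.121, 0.993, 0.0], [0.993, -0.121, -0.001], [-0.001, 0.001, -1.0]] F [ 0.7 -0.5 -0.5] open 0.0534 q [-31.9  26.3 -23.1  40.5  -0.   65. ]
rows: [0.03 0.05 0.08] [ 0.07 -0.16  1.35]
```

Call:
drive_tool(
  rows=[0,0,0,0,-0.1,0.5,0.55,0,0,0,0,-0.1,0.9,0.55,0,0,0,0,-0.1,1.2,0.55,0,0,0,0,-0.1,1.3,0.55,0,0,0,0,-0.1,1.3,0.55],
)

```text
time: 28.78
position: [0.4637, -0.2899, 0.0175]
eef_rot: [[0.121, 0.993, -0.001], [0.993, -0.121, 0.0], [-0.0, -0.001, -1.0]]
ft_force: [-0.2, 0.3, -0.8]
opening: 0.0534
```

Call:
drive_tool(
  rows=[0,0,0,0,0,0.1,0.55,0,0,0,0,0,0.15,0.55,0,0,0,0,0,0.15,0.55],
)

```text
time: 29.15
position: [0.464, -0.29, 0.0166]
eef_rot: [[0.121, 0.993, -0.0], [0.993, -0.121, -0.0], [-0.0, -0.0, -1.0]]
ft_force: [-0.9, -0.4, 4.6]
opening: 0.0537
```

Contact with the slab (4.6 N). Releasing, then looking.

Call:
drive_tool(
  rows=[0,0,0,0,0,0,0.65,0,0,0,0,0,0,0.75,0,0,0,0,0,0,0.9,0,0,0,0,0,-1,1,0,0,0,0,0,-6,1,0,0,0,0,0,-12,1,0,0,0,0,0,-14,1,0,0,0,0,0,-14,1],
)

```text
time: 30.15
position: [0.4654, -0.2908, 0.1587]
eef_rot: [[0.121, 0.993, 0.004], [0.993, -0.121, -0.003], [-0.002, 0.004, -1.0]]
ft_force: [0.4, 0.0, -0.9]
opening: 0.0852
```

```bash
python3 - <<'E'
from m import *
st();im,d,p=cap('wrist');np.savez('/tmp/w14.npz',im=im,d=d,**p)
w=cloud(d,p);x,y,z=np.moveaxis(w,-1,0);near=(abs(x-.464)<.07)&(abs(y+.29)<.08)
P=w[near&(z>.0265)&(z<.05)].astype(np.float32);print('dish',len(P),cv2.minEnclosingCircle(P[:,:2].copy()),np.percentile(P[:,2],[5,50,95]))
Q=w[near&(z>.013)&(z<.045)].astype(np.float32);print('slab',cv2.minAreaRect(Q[:,:2].copy()),Q.min(0),Q.max(0))
cv2.imwrite('pics/w14.png',im[...,::-1])
go(.478,.24,.24,-18)
E
```

```text
t 30.15 pos [ 0.4654 -0.2908  0.1587] R [[0.121, 0.993, 0.004], [0.993, -0.121, -0.003], [-0.002, 0.004, -1.0]] F [ 0.4  0.  -0.9] open 0.0852 q [-32.   19.3 -12.8  57.7  -0.   64.9]
dish 1173 ((0.46411579847335815, -0.2894144654273987), 0.02861112914979458) [0.02690079 0.02982069 0.03183782]
slab ((0.4621680676937103, -0.2915576994419098), (0.12569409608840942, 0.09516177326440811), 79.44834899902344) [ 0.41668355 -0.35442305  0.01317391] [ 0.51571274 -0.22359559  0.03329657]
rows: [ 0.05  0.05 11.06] [52.79 -5.03 -8.37]
```

View pics/w14.png

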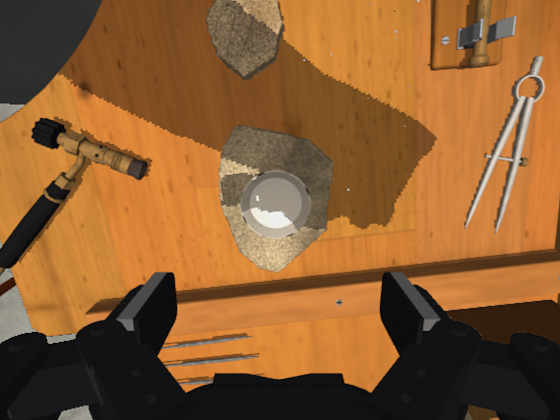

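Dish stands at (0.464,-0.289), pixel (276,203), in the middle of the slab; small slab undisturbed. Next, the tray, then the tin.

```bash
python3 - <<'E'
from m import *
go(.58,.08,.22,-9)
E
```

```text
rows: [0.04 0.05 2.06] [38.14  7.03 -6.35]
```

Call:
drive_tool(
  rows=[0,0,2,38,7,-6.3,1,0,0,2,38,7,-6.3,1,0,0,2,38,7,-6.3,1,0,0,2,38,7,-6.3,1,0,0,2,38,7,-6.3,1,0,0,2,38,7,-6.3,1,0,0,2,38,7,-6.3,1,0,0,2,38,7,-6.3,1,0,0,2,38,7,-6.3,1],
)

```text
time: 31.32
position: [0.5781, 0.0773, 0.2178]
eef_rot: [[0.157, 0.988, -0.004], [0.988, -0.157, -0.001], [-0.002, -0.003, -1.0]]
ft_force: [0.4, -1.0, -0.4]
opening: 0.0856
```

```bash
python3 - <<'E'
from m import *
st();im,d,p=cap('wrist','w15.png');w=cloud(d,p);x,y,z=np.moveaxis(w,-1,0)
near=(abs(x-.6126)<.085)&(abs(y-.152)<.095)
Q=w[near&(z>.0065)&(z<.014)].astype(np.float32);print('tray rim',len(Q),cv2.minAreaRect(Q[:,:2].copy()),np.median(Q[:,2]))
hsv=cv2.cvtColor(im,cv2.COLOR_RGB2HSV)
near=(abs(x-.487)<.07)&(abs(y-.31)<.08)
Q=w[near&(z>.017)&(z<.027)].astype(np.float32);print('tin',len(Q),cv2.minAreaRect(Q[:,:2].copy()),np.median(Q[:,2]))
near=(abs(x-.4525)<.05)&(abs(y+.01)<.05)
go(.4878,.3113,.12,-18)
E
```

```text
t 31.32 pos [0.5781 0.0773 0.2178] R [[0.157, 0.988, -0.004], [0.988, -0.157, -0.001], [-0.002, -0.003, -1.0]] F [ 0.4 -1.  -0.4] open 0.0856 q [  7.6  21.1  -0.8  68.2  -0.  106.7]
tray rim 3395 ((0.6236554384231567, 0.16413244605064392), (0.15792284905910492, 0.11602465808391571), 80.76960754394531) 0.009119093
tin 0 ((0.0, 0.0), (0.0, 0.0), 0.0) nan
rows: [-0.16  0.09  8.95] [ 21.72 -12.59   9.81]
  return _methods._mean(a, axis=axis, dtype=dtype,
  ret = ret.dtype.type(ret / rcount)
```

```bash
python3 - <<'E'
from m import *
im,d,p=cap('wrist');w=cloud(d,p);x,y,z=np.moveaxis(w,-1,0)
m=((abs(x-.6126)<.085)&(abs(y-.152)<.095)&(z>.0065)&(z<.014)).astype(np.uint8)
n,l,s,c=cv2.connectedComponentsWithStats(m);i=1+s[1:,4].argmax();print(s[i])
Q=w[l==i].astype(np.float32);r=cv2.minAreaRect(Q[:,:2].copy());print(r);print('inner check',np.round(c[i]))
E
```

```text
[ 250   35  110  140 3349]
((0.6149769425392151, 0.15090933442115784), (0.12910935282707214, 0.10210001468658447), 81.44107055664062)
inner check [304. 100.]
```

Call:
drive_tool(
  rows=[0,0,9,21.7,-12.5,4,1,0,0,9,21.7,-12.5,4,1,0,0,9,21.7,-12.5,4,1,0,0,9,21.7,-12.5,4,1,0,0,9,21.7,-12.5,4,1,0,0,9,21.7,-12.5,4,1],
)

```text
time: 32.17
position: [0.4895, 0.3116, 0.179]
eef_rot: [[0.308, 0.951, -0.001], [0.951, -0.308, -0.001], [-0.001, -0.001, -1.0]]
ft_force: [-0.1, -0.0, 0.1]
opening: 0.0857
```

```bash
python3 - <<'E'
from m import *
st();im,d,p=cap('wrist');w=cloud(d,p);x,y,z=np.moveaxis(w,-1,0)
Q=w[(abs(x-.487)<.07)&(abs(y-.31)<.08)&(z>.017)&(z<.027)].astype(np.float32);print('tin',len(Q),cv2.minAreaRect(Q[:,:2].copy()),np.median(Q[:,2]))
go(.4878,.3113,.006,-18)
E
```

```text
t 32.17 pos [0.4895 0.3116 0.179 ] R [[0.308, 0.951, -0.001], [0.951, -0.308, -0.001], [-0.001, -0.001, -1.0]] F [-0.1 -0.   0.1] open 0.0857 q [ 32.5  21.8  -5.7  62.6  -0.  140.5]
tin 6318 ((0.4875842332839966, 0.31129366159439087), (0.08723928779363632, 0.05999942123889923), 71.90754699707031) 0.021371387
rows: [-0.02  0.06 -0.03] [-0.03 -0.21 17.32]
```

Call:
drive_tool(
  rows=[0,0,0,0,-0.2,6,1,0,0,0,0,-0.2,12,1,0,0,0,0,-0.2,15.5,1,0,0,0,0,-0.2,16.5,1,0,0,0,0,-0.2,17.1,1,0,0,0,0,-0.2,17.1,1,0,0,0,0,-0.2,17.1,0.85],
)

```text
time: 33.1
position: [0.4886, 0.3139, 0.0096]
eef_rot: [[0.308, 0.951, 0.002], [0.951, -0.308, 0.002], [0.002, 0.001, -1.0]]
ft_force: [-0.1, 0.7, 0.9]
opening: 0.0725
```

Call:
drive_tool(
  rows=[0,0,0,0,0,0.05,0.75,0,0,0,0,0,0.05,0.6,0,0,0,0,0,0.05,0.6,0,0,0,0,0,0.05,0.6],
  force=40,
)

```text
time: 33.6
position: [0.4879, 0.3137, 0.0086]
eef_rot: [[0.308, 0.951, 0.0], [0.951, -0.308, 0.001], [0.001, 0.0, -1.0]]
ft_force: [0.3, -0.9, 5.8]
opening: 0.0572
```

Call:
drive_tool(
  rows=[0,0,0,0,0,-0.5,0.6,0,0,0,0,0,-2,0.6,0,0,0,0,0,-6,0.6,0,0,0,0,0,-9,0.6,0,0,0,0,0,-9,0.6,0,0,0,0,0,-9,0.6],
)

```text
time: 34.35
position: [0.487, 0.313, 0.0971]
eef_rot: [[0.308, 0.951, -0.002], [0.951, -0.308, -0.001], [-0.001, -0.001, -1.0]]
ft_force: [0.4, 0.4, -1.0]
opening: 0.0572
```

```bash
python3 - <<'E'
from m import *
s=st();im,d,p=cap('wrist','w16.png');w=cloud(d,p);T=np.array(s['eef_rot']);t=(w-s['position'])@T
k=(abs(t[...,2]+.01)<.02)&(abs(t[...,1])<.029)&(abs(t[...,0])<.06);Q=t[k].astype(np.float32)
print('tin in tool',len(Q),np.percentile(Q[:,2],[5,50,95]),'x',np.percentile(Q[:,0],[.2,99.8]))
A=np.c_[Q[:,:2],np.ones(len(Q))];print(np.linalg.lstsq(A,Q[:,2],rcond=None)[0])
go(.615,.151,.12,-8.6)
E
```

```text
t 34.35 pos [0.487  0.313  0.0971] R [[0.308, 0.951, -0.002], [0.951, -0.308, -0.001], [-0.001, -0.001, -1.0]] F [ 0.4  0.4 -1. ] open 0.0572 q [ 32.7  25.1 -13.6  51.5   0.  140.6]
tin in tool 26945 [-0.01396687 -0.01269695 -0.01155126] x [-0.04281286  0.04162177]
[ 0.02296387  0.00172209 -0.01286499]
rows: [-0.14  0.11 -9.33] [-11.43  17.19  -2.37]
```

Call:
drive_tool(
  rows=[0,0,-9.3,-11.3,17.2,-2.5,0.6,0,0,-9.3,-11.3,17.2,-2.5,0.6,0,0,-9.3,-11.3,17.2,-2.5,0.6,0,0,-9.3,-11.3,17.2,-2.5,0.6,0,0,-9.3,-11.3,17.2,2,0.6,0,0,-9.3,-11.3,17.2,5,0.6,0,0,-9.3,-11.3,17.2,6,0.6,0,0,-9.3,-11.3,17.2,6,0.6],
)

```text
time: 35.4
position: [0.6151, 0.153, 0.0364]
eef_rot: [[0.149, 0.989, -0.003], [0.989, -0.149, -0.001], [-0.001, -0.003, -1.0]]
ft_force: [0.4, -0.4, -0.4]
opening: 0.0567
```

```bash
python3 - <<'E'
from m import *
st();go(.615,.1525,.014,-8.6)
E
```

```text
t 35.4 pos [0.6151 0.153  0.0364] R [[0.149, 0.989, -0.003], [0.989, -0.149, -0.001], [-0.001, -0.003, -1.0]] F [ 0.4 -0.4 -0.4] open 0.0567 q [ 14.   33.1  -9.3  47.8   0.  112.6]
rows: [-0.19  0.06  0.  ] [-0.05  0.    2.24]
```

Call:
drive_tool(
  rows=[0,0,0,0,0,0.8,0.6,0,0,0,0,0,1.5,0.6,0,0,0,0,0,1.9,0.6,0,0,0,0,0,2.15,0.6,0,0,0,0,0,2.25,0.6,0,0,0,0,0,2.25,0.6],
)

```text
time: 36.15
position: [0.6163, 0.1528, 0.015]
eef_rot: [[0.15, 0.989, -0.001], [0.989, -0.15, -0.0], [-0.0, -0.001, -1.0]]
ft_force: [-0.9, 0.5, -1.5]
opening: 0.0569
```

Call:
drive_tool(
  rows=[0,0,0,0,0,0.1,0.6,0,0,0,0,0,0.2,0.6,0,0,0,0,0,0.3,0.6,0,0,0,0,0,0.3,0.6],
)

```text
time: 36.65
position: [0.6164, 0.1528, 0.0127]
eef_rot: [[0.15, 0.989, -0.0], [0.989, -0.15, 0.0], [0.0, -0.0, -1.0]]
ft_force: [-1.4, -0.4, 4.7]
opening: 0.057
```

Contact with the tray floor. Release, withdraw and look at everything.

Call:
drive_tool(
  rows=[0,0,0,0,0,0,0.68,0,0,0,0,0,0,0.8,0,0,0,0,0,0,0.9,0,0,0,0,0,-1,1,0,0,0,0,0,-6,1,0,0,0,0,0,-12,1,0,0,0,-7,-4,-16,1,0,0,0,-7,-4,-18,1,0,0,0,-7,-4,-18,1,0,0,0,-7,-4,-18,1],
)

```text
time: 37.9
position: [0.5667, 0.0899, 0.1919]
eef_rot: [[0.15, 0.989, -0.0], [0.989, -0.15, 0.0], [0.0, -0.0, -1.0]]
ft_force: [-0.1, 0.8, 0.2]
opening: 0.0855
```

```bash
python3 - <<'E'
from m import *
st();im,d,p=cap('wrist');w=cloud(d,p);x,y,z=np.moveaxis(w,-1,0)
near=(abs(x-.615)<.05)&(abs(y-.151)<.065)
Q=w[near&(z>.018)&(z<.035)].astype(np.float32);print('tin',len(Q),cv2.minAreaRect(Q[:,:2].copy()),np.percentile(Q[:,2],[5,50,95]))
A=np.c_[Q[:,:2]-Q[:,:2].mean(0),np.ones(len(Q))];print('tilt',np.linalg.lstsq(A,Q[:,2],rcond=None)[0])
it,dt,pt=cap('top');w=cloud(dt,pt);x,y,z=np.moveaxis(w,-1,0)
for nm,cx,cy,r,lo,hi in [('lid',.4525,-.0095,.04,.038,.06),('small',.457,-.149,.05,.009,.03),('cone',.48,.139,.03,.02,.06),('rod',.63,-.146,.03,.027,.06)]:
    k=(abs(x-cx)<r)&(abs(y-cy)<r)&(z>lo)&(z<hi);P=w[k].astype(np.float32)
    print(nm,len(P),cv2.minEnclosingCircle(P[:,:2].copy()) if len(P) else '')
z0=np.load('/tmp/top.npz')['d'];w0=cloud(z0,pt);x,y,z=np.moveaxis(w0,-1,0)
for nm,cx,cy,r,lo,hi in [('small0',.457,-.149,.05,.009,.03),('cone0',.48,.139,.03,.02,.06)]:
    k=(abs(x-cx)<r)&(abs(y-cy)<r)&(z>lo)&(z<hi);P=w0[k].astype(np.float32);print(nm,len(P),cv2.minEnclosingCircle(P[:,:2].copy()))
a=cv2.resize(im,(400,300));b=cv2.resize(it[120:300,100:440],(800,424));
cv2.imwrite('pics/end.png',b[...,::-1]);cv2.imwrite('pics/w17.png',im[...,::-1])
E
```

```text
t 37.9 pos [0.5667 0.0899 0.1919] R [[0.15, 0.989, -0.0], [0.989, -0.15, 0.0], [0.0, -0.0, -1.0]] F [-0.1  0.8  0.2] open 0.0855 q [  9.   20.7  -5.4  63.9   0.  107.6]
tin 7136 ((0.6174896955490112, 0.150576651096344), (0.08601844310760498, 0.059972722083330154), 81.46955108642578) [0.02410217 0.02534518 0.026608  ]
tilt [-0.00222183 -0.00048823  0.02535433]
lid 354 ((0.451541543006897, -0.009193803183734417), 0.02425714023411274)
small 583 ((0.46104496717453003, -0.14792051911354065), 0.04006187990307808)
cone 0 
rod 97 ((0.6272862553596497, -0.14685577154159546), 0.029358597472310066)
small0 583 ((0.4611133337020874, -0.14805589616298676), 0.04000505805015564)
cone0 55 ((0.4791611433029175, 0.1392660140991211), 0.009350869804620743)
```

View pics/end.png

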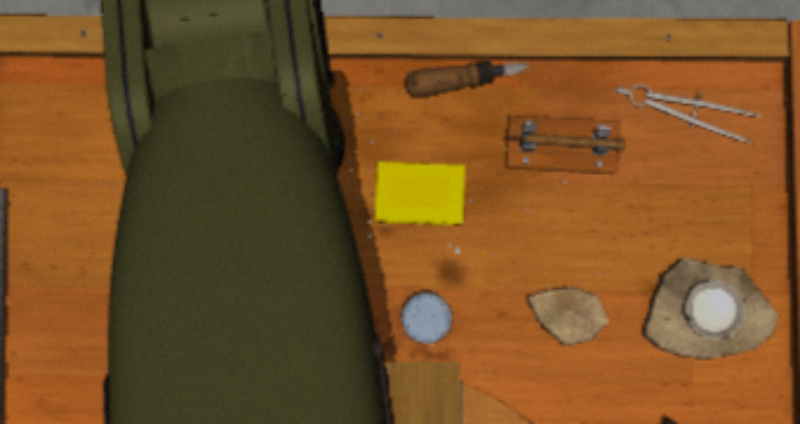

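Rod in clips (565,142), lid on jar (426,317), dish on slab (714,308), small slab unmoved. The arm hides the cone, so I check it in the scene camera against the first frame, then hand in.

```bash
python3 - <<'E'
from m import *
im,d,p=cap('scene');z=np.load('/tmp/scene.npz')
s=np.s_[252:290,262:290]
print('cone diff px',(np.abs(im[s].astype(int)-z['im'][s]).max(-1)>60).sum(),'depth diff',np.median(np.abs(d[s]-z['d'][s])),np.abs(d[s]-z['d'][s]).max())
w=cloud(d,p);k=w[s][...,2]>.015;k0=cloud(z['d'],p)[s]
print(k.sum(),w[s][k].mean(0),k0[k0[...,2]>.015].mean(0))
st();print(ctrl.sign_off())
E
```

```text
cone diff px 365 depth diff 0.0015150011 1.0128138
153 [0.4760143  0.1448553  0.03039394] [0.47597669 0.14480914 0.03057592]
t 38.05 pos [0.5661 0.0901 0.1905] R [[0.149, 0.989, -0.003], [0.989, -0.149, -0.0], [-0.001, -0.003, -1.0]] F [-0.2  0.3 -0.5] open 0.0855 q [  9.   20.8  -5.4  63.9   0.  107.6]
the job is handed in; nothing more can be done
None
```

The pile is cleared in the order asked, and I handed the job in at about 38 s with the gripper open and clear of everything.

| Thing | Last check |
|---|---|
| Pin vice | In both clips; its top reads 31–32 mm, the seated height. It took about 15 N at the end of the push. |
| Lid | Lies level on the jar, about 1 mm from the mouth's centre as measured before placing. |
| Borax dish | Stands on the larger slab at (0.464, -0.289), within about 3 mm of the middle by each way I measured the slab. |
| Findings tin | Flat in the tray, within 3 mm of the centre and parallel to the walls. |
| Smaller slab and borax cone | Unmoved to within 0.2 mm. |

- **Jar:** I did not measure it separately after laying the lid. The lid lies where the mouth was measured.
- **Cone:** the arm hid it from the top camera at the end, so I checked it with the scene camera. A plain picture comparison there also showed many changed pixels. I did not look into them, but the cone's measured position agreed with the first frame.
- **Pictures:** I viewed 15, one past the budget.

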